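Bring the ball tray to the half-filled bearing hub and hold it there

ROBOT

A 6-joint arm with a two-finger parallel gripper is mounted at the origin on a cart in front of the work surface, level with it; the furniture and walls round the work are solid. World frame = base frame: x ahead of the robot, y to its left, z up, the work surface at z = 0. Lengths are in mm, angles in rad, forces in N, time in s.
With the tool pointing down it reaches from about 350 to 775 mm from the base axis. Payload 7.3 kg.
Tool frame: the origin (TCP) lies on the centre line of the jaws, within the pads' length; the fingertips stand finger_overhang ahead of it and the grasp point (between the pads) lies 8 mm behind it (finger_overhang is the distance from the TCP to the fingertips, in mm); z points along the fingers, y is the line along which they close (so a half turn about z gives the same grasp; the last joint's range is limited). The gripper opens to 92 mm and grips with 3 to 60 N. Pads are 19 mm wide; open, the fingers measure 130 mm over their backs; the gripper's body (75 mm by 190 mm) begins 47 mm behind the grasp point.
Start: joints at [1.133, 0.342, 1.524, -0, 1.275, -0.146], TCP at [151.015, 502.83, 237.741] pointing down, gripper open.
Joint ranges: [-2.53, 2.53], [-0.77, 2.02], [0.04, 2.7], [-1, 4.14], [0.28, 2.66], [-3.11, 3.11]. Speed limits (rad/s): [2.57, 2.57, 3.14, 3.14, 3.14, 3.14].

INTERFACE

Orientations are given as [roll, pitch, yaw] about the fixed x, y, z axes, in that order (R = Rz(yaw) Ry(pitch) Rx(roll)).
In Python, from plant import get_obs, capture, close_job, finger_overhang gives the robot as it stands.
- The arm moves only by the shell command python3 -m inch 'ROWS'. ROWS is JSON, one flat list of numbers, 7 for each row, row after row: the turn, a rotation vector about the tool's x, y, z scaled (see below), then the shift along the tool's x, y, z scaled (see below), then the closure, from -1 (fully open) to 1 (shut). In form: [ax, ay, az, tx, ty, tz, gripper, ax, ay, az, tx, ty, tz, gripper, ...]. A call has 1 to 10 rows; each row shifts and turns the commanded pose from where the row before left it, along the tool's axes as they then stand; what a row does not reach is not made up. The controller multiplies each number of a shift by 0.8 m and each number of a turn by 1.5 rad. A row lasts 1/12 s, in which the tool goes at most 41.7 mm and 7.16 degrees, less where a joint would pass 70% of its speed; a pose out of reach is approached as far as the arm can. A call with a number of a shift or a turn outside -1 to 1 is refused whole. A call with a gripper value outside its range is refused whole. The fingers move at their own pace and stop on an object; the grip force is fixed at half the most. Time passes only in rows, so rows that do not move let the fingers close. It gives the time, the measured TCP pose, the force, the opening and the grip force at its end, in the units of the state.
- get_obs(): the state, without advancing time (a new reading comes with each control period).
- capture(name): name is "scene" or "top" or "wrist"; returns a dict with "image" (480x640x3 uint8, red, green, blue), "mtx" (3x3 intrinsics, pixels), "pose" (4x4, takes a point from camera to world coordinates). Camera axes: x right, y up, looking along -z (the intrinsics and any distortion apply to the point x, -y, -z); pixel columns grow to the right and rows downward; lengths in mm; the calibration is good to about 2 mm. A picture is of the moment at which its call begins. There is no depth.
- close_job(): hands the job in; it is judged then, once.
The state is a dict: "time": time; "joint_positions": joint angles; "dq": joint speeds; "tau": joint torques, N m; "tool_pos": TCP position; "tcp_rot": TCP orientation; "contact_force": force on the tool from outside, world axes, zero at the start; "moment": the same for the moment, N m; "grip_width": finger opening in mm; "finger_force": force on a finger pad.
Only numpy, scipy, OpenCV 4.12 (cv2) and the standard library are available. Lean on these libraries where they do the work, as an engineer would, in place of code of your own. Each camera call takes 0.05 s, during which the arm holds its last target. There are 200 camera calls.

TASK

I am filling the ball race on top of the steel hub and need the remaining balls at hand. Pull the upper drawer of the grey bench cabinet out to its stop and leave it out, take the wooden ball tray out by its handle and carry it level, so that its three loose steel balls stay in their shallow pockets and nothing else on the bench is knocked about. Finish while holding the tray level and still at the hub: the hub's top standing centred in the round notch of the tray, clear of it all round, the tray's upper face level with the hub's flat rim or up to a finger's breadth lower; do not put the tray down or let go.

Things in the scene. Friction and masses are not known exactly. Their poses are not given: they have to be found in the camera images.
- cabinet: grey steel bench cabinet, fixed, 222 deep x 200 wide x 165 high, two drawers one above the other; origin on the bench below the middle of its front, +x into the cabinet; its drawers come out along its own -x (roughly towards the robot); its flat top is 165 mm above the bench
- upper_drawer (a joint): slide of the upper drawer in m: 0 shut, 0.190 fully out at its stop; runs out along the cabinet's -x, a few N of friction, stays where it is left
- upper_drawer_handle (a point): middle of the bow handle of the upper drawer (moves with the drawer), 132 mm above the bench: a round horizontal steel bar 10 mm thick, free for 88 mm along the cabinet's y, its centre line 35 mm in front of the drawer front (30 mm clear between bar and front); the cabinet's top is 33 mm higher. The lower drawer has the same handle 76 mm below
- tray_grip (a point): centre of the tray's handle: a wooden bar across the tray, 16 thick (tray x) x 70 long (tray y) x 28 high on two posts, open below. Axes are the tray's. This point is 40 mm above the tray's underside, 32 mm above its upper face; in the drawer it is 133 mm above the bench, 32 mm below the level of the cabinet's top. Fingertips find free space beside the bar down to the tray's upper face
- tray_notch (a point): centre of the tray's half-round notch, radius 40 mm, open to the tray's -x end; at x = -80, y = 0 from the handle's centre, at the height of the tray's upper face (32 mm below the handle's centre); prongs beside the notch end at x = -90
- ball_0_center (a point): centre of a loose steel ball, diameter 20 mm, 33 g, in the tray pocket at x = -19, y = +42 mm from the handle's centre; it rolls about in its pocket by up to 7 mm each way
- ball_1_center (a point): the same, in the pocket at x = 14, y = +42 mm
- ball_2_center (a point): the same, in the pocket at x = -19, y = -42 mm
- pocket_0 (a point): middle of the pocket of ball_0 at the height of a ball's centre (10 mm above the pocket floor), moves with the tray
- pocket_1 (a point): the same for ball_1
- pocket_2 (a point): the same for ball_2
- tray: light wooden board 152 long (x -90 to +62) x 124 wide (y) x 8 thick, 0.3 kg, with 6 round pockets 26 wide and only 2 deep at x -19, 14, 46, y +-42. Origin at its underside below the handle's centre. Lies loose in the upper drawer just behind its front (hidden until pulled out), turned by at most 0.05 rad from the cabinet, its -x end at the drawer front; moves out with the drawer
- hub: the steel hub, fixed upright on the bench; origin at the centre of its underside
- hub_top (a point): centre of the flat upper rim of the hub, 120 mm above the bench, on its vertical axis. The hub is a round column, 64 in diameter over its upper 68 mm, 84 below that, on a flange 110 in diameter; four steel balls 20 mm in diameter already lie in the groove of its top and stand 15 mm above the rim. It stands in front of the robot to the left or to the right of the cabinet
- plane: hand plane standing on the bench, loose bystander, 58 x 235 x 94 high, on the other side of the bench from the hub
- marking_gauge: wooden marking gauge beside the cabinet, loose bystander, 73 high
- sanding_block: sanding block, loose bystander
- tape_measure: tape measure, loose bystander, 66 high, near the robot
- folding_rule: folding rule, loose bystander
- spanner: spanner, loose bystander
Not all that is in view belongs to the job. Several things have the shape of the hub; the one meant has the colours described above.

How it is judged (in metres and radians):
On the way, in this order (a step that is already met when the one before it is completed fails the run):
1. the upper drawer is out at its stop (value of joint upper_drawer above 0.182 m), for 0.2 s.
2. the tray is held in the fingers, lifted out of the drawer (height (world z) of tray above 0.142 m and contact force between the fingers and tray above 1 N and contact force between tray and cabinet below 0.1 N), for 0.2 s.
At the end, for the whole second after the job is handed in: Tray held in the fingers, still, level within 5 degrees, touching neither hub nor cabinet; notch centre within 12 mm of the hub axis, tray face from 6 mm above to 25 mm below the hub rim; each ball in its pocket; drawer still out (horizontal distance between tray_notch and hub_top below 0.012 m and z of tray_notch in the frame of hub_top between -0.025 and 0.006 m and angle between tray's own z axis and vertical below 0.09 rad and contact force between tray and hub below 0.5 N and contact force between tray and cabinet below 0.1 N and contact force between the fingers and tray above 1 N and linear speed of tray below 0.02 m/s and value of joint upper_drawer above 0.15 m and distance between ball_0_center and pocket_0 below 0.012 m and distance between ball_1_center and pocket_1 below 0.012 m and distance between ball_2_center and pocket_2 below 0.012 m); the arm keeps its last pose, push and grip.
It fails at once if a ball leaves its pocket (distance between ball_0_center and pocket_0 above 0.016 m or distance between ball_1_center and pocket_1 above 0.016 m or distance between ball_2_center and pocket_2 above 0.016 m).
It fails at once if the tray is tipped by more than 0.35 rad (20 degrees) (angle between tray's own z axis and vertical above 0.35 rad).
It fails at once if a bystander is moved by more than 40 mm (distance of any of plane, marking_gauge, sanding_block, tape_measure, folding_rule, spanner from where it was at the start of the episode above 0.04 m).
It also fails if it takes over 64 s, if anything falls off the work surface, if the arm or the gripper's body presses on something with over 40 N, if the wrist force passes 120 N, or if a joint passes its speed limit or range.

## Working session

There is one attempt and no reset: what is moved stays moved. The work goes in short steps, Python scripts to look and compute and a shell command to move; the robot and the scene stay as the last step left them, time stands still between calls to the robot, and variables do not carry over. Pictures are saved under pics/ and viewed, at most 10 in all, crops included, and the job is handed in when it is done.

```bash
ls; mkdir -p pics; python3 - <<'E'
from plant import get_obs,capture,finger_overhang
import cv2
o=get_obs();print(o);print(finger_overhang)
for n in("scene","top"):
    c=capture(n);cv2.imwrite(f"pics/{n}0.png",c["image"][:,:,::-1]);print(n,c["mtx"].round(1).tolist(),c["pose"].round(3).tolist(),[k for k in c])
E
```

```text
pics
{'time': 0.0, 'joint_positions': array([ 1.13300771e+00,  3.42722867e-01,  1.52501339e+00, -1.05978056e-05,
        1.27540420e+00, -1.45998733e-01]), 'dq': array([ 0.00162841, -0.00114169, -0.0018363 ,  0.00103766,  0.00082711,
        0.00158617]), 'tau': array([-9.04145622e-05, -4.31248248e+01, -2.44221747e+01,  7.16794655e-02,
        5.61040943e-02, -1.67104563e-04]), 'tool_pos': array([150.8385495 , 502.45607577, 237.04614634]), 'tcp_rot': array([-3.14005984e+00, -2.15149271e-04,  2.84980570e+00]), 'contact_force': array([-0.19105151,  0.46257516, -0.07129425]), 'moment': array([-0.0477684 , -0.03947321, -0.01980197]), 'finger_force': 0.0, 'grip_width': 92.08070948684068}
11.0
scene [[528.3, 0.0, 317.5], [0.0, 528.3, 238.6], [0.0, 0.0, 1.0]] [[0.711, 0.365, -0.601, -92.339], [-0.703, 0.356, -0.615, -727.397], [-0.011, 0.86, 0.51, 679.703], [0.0, 0.0, 0.0, 1.0]] ['image', 'mtx', 'pose']
top [[490.1, 0.0, 325.1], [0.0, 490.1, 240.2], [0.0, 0.0, 1.0]] [[0.016, 0.989, -0.149, 385.381], [-1.0, 0.016, 0.001, -50.58], [0.003, 0.149, 0.989, 1411.831], [0.0, 0.0, 0.0, 1.0]] ['image', 'mtx', 'pose']
```

View pics/scene0.png

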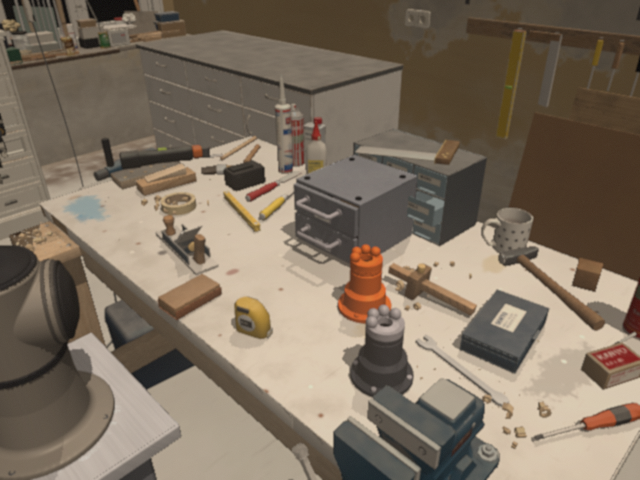

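View pics/top0.png

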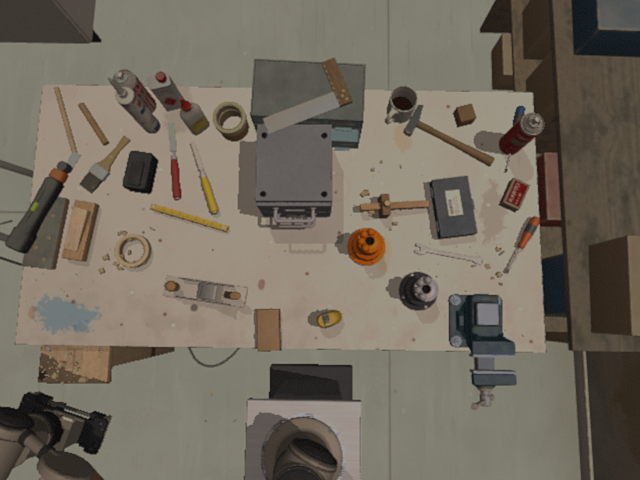

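The scene view shows the cabinet at (355,205) with its upper handle at (320,208). There are two hub-shaped things:
- Orange one: scene (366,285), top (367,245).
- Grey steel one with a silvery top: scene (384,350), top (420,290).

"Steel hub" fits the grey one. I'll confirm it in one crop and measure.

```bash
cat > h.py <<'E'
import numpy as np,cv2
from scipy.spatial.transform import Rotation as R
from plant import get_obs,capture
def ray(c,u,v):
    d=np.linalg.inv(c["mtx"])@[u,v,1.]
    d=c["pose"][:3,:3]@(d*[1,-1,-1]); return c["pose"][:3,3],d
def onz(c,u,v,z):
    p,d=ray(c,u,v); return p+d*(z-p[2])/d[2]
def tri(c1,a,c2,b):
    p,d=ray(c1,*a);q,e=ray(c2,*b)
    s=np.linalg.lstsq(np.c_[d,-e],q-p,rcond=None)[0]
    x,y=p+d*s[0],q+e*s[1]; return (x+y)/2,np.linalg.norm(x-y)
def px(c,P):
    q=c["pose"][:3,:3].T@(np.array(P,float)-c["pose"][:3,3]);q=q*[1,-1,-1];q=c["mtx"]@q;return q[:2]/q[2]
def rows(v): # world shift mm -> tool units total
    return R.from_euler('xyz',get_obs()["tcp_rot"]).inv().apply(v)/800
E
python3 - <<'E'
from h import *
t=cv2.imread("pics/top0.png");s=cv2.imread("pics/scene0.png")
a=cv2.resize(t[115:235,245:345],None,fx=4,fy=4,interpolation=cv2.INTER_CUBIC)
b=cv2.resize(t[260:320,390:450],None,fx=4,fy=4,interpolation=cv2.INTER_CUBIC)
d=cv2.resize(s[290:400,340:420],None,fx=2,fy=2,interpolation=cv2.INTER_CUBIC)
im=np.zeros((480,400+240,3),np.uint8);im[:, :400]=a;im[:240,400:]=b;im[240:460,400:560]=d
cv2.imwrite("pics/crop1.png",im)
E
```

```text
(no output)
```

View pics/crop1.png

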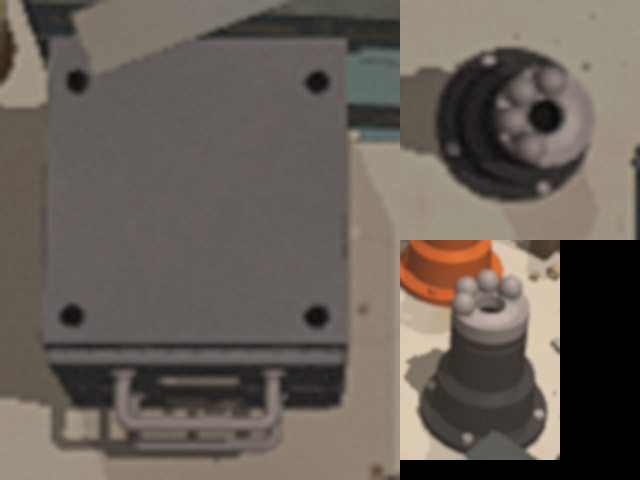

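Crop: the grey hub at (545,117) has a silvery top with four balls, so it is the steel hub. Cabinet top corners in the crop are (45,343), (347,343), (50,38), (347,38); the upper bow handle is at (200,424).

```bash
python3 - <<'E'
from h import *
c=capture("top")
o=lambda x,y:(245+(x+.5)/4-.5,115+(y+.5)/4-.5)
P=[onz(c,*o(*p),165) for p in [(45,344),(347,344),(50,38),(347,38)]]
for p in P: print(p.round(1))
for p in [(122,424),(200,424),(278,424)]: print('h',onz(c,*o(*p),135).round(1))
hu,hv=390+145.5/4-.5,260+117.5/4-.5
print('hub',hu,hv,onz(c,hu,hv,120).round(1))
s=capture("scene")
# rim silvery in scene: crop center (491,306)
a=(340+(491-400)/2,290+(307-240)/2);print('hubscene',onz(s,*a,120).round(1))
f=(P[0]+P[1])/2;print('front',f,'yaw',np.arctan2(*(P[0]-P[1])[[0,1]]), np.arctan2(*(P[2]-P[0])[[1,0]]),np.arctan2(*(P[3]-P[1])[[1,0]]))
E
```

```text
[674.8 129.8 165. ]
[678.  -66.7 165. ]
[883.6 134.2 165. ]
[887.  -63.8 165. ]
h [628.3  81.2 135. ]
h [629.2  29.6 135. ]
h [630.  -22.1 135. ]
hub 425.875 288.875 [ 455.2 -318.9  120. ]
hubscene [ 453.5 -324.7  120. ]
front [676.38505646  31.57720611 165.        ] yaw -0.01640061829906692 0.02070516720326156 0.013677142565488094
```

```bash
python3 -m inch '[0,0,0.04,0,0,0,-1, 0,0,0.08,0,0,0,-1, 0,0,0.08,0,0,0,-1, 0,0,0.08,0,0,0,-1, 0,0,0.08,0,0,0,-1, 0,0,0.08,0,0,0,-1, 0,0,0.08,0,0,0,-1, 0,0,0.08,0,0,0,-1, 0,0,0.08,0,0,0,-1, 0,0,0.08,0,0,0,-1]'
python3 -m inch '[0,0,0.08,0,0,0,-1, 0,0,0.001,-0.02,0.017,0,-1, 0,0,0,-0.037,0.032,0,-1, 0,0,0,-0.037,0.032,0,-1, 0,0,0,-0.037,0.032,0,-1, 0,0,0,-0.037,0.032,0,-1, 0,0,0,-0.037,0.032,0,-1, 0,0,0,-0.037,0.032,0,-1, 0,0,0,-0.037,0.032,0,-1, 0,0,0,-0.037,0.032,0,-1]'
```

```text
time: 1.03
tool_pos: [151.0, 502.7, 237.5]
tcp_rot: [-3.141, 0.0, 1.704]
contact_force: [-0.3, -0.1, -0.3]
grip_width: 91.7
finger_force: 0.0
time: 1.87
tool_pos: [374.7, 252.2, 237.8]
tcp_rot: [3.141, -0.0, 1.588]
contact_force: [0.4, 0.8, 0.4]
grip_width: 91.8
finger_force: 0.0
```

```bash
python3 -m inch '[0,0,0,-0.037,0.032,0,-1, 0,0,0,-0.037,0.032,0,-1, 0,0,0,-0.037,0.032,0,-1, 0,0,0,-0.037,0.032,0,-1, 0,0,0,-0.037,0.032,0,-1, 0,0,0,-0.037,0.032,0,-1, 0,0,0,-0.037,0.032,0,-1, 0,0,0,-0.015,0.009,0,-1, 0,0,0,0,0,0,-1, 0,0,0,0,0,0,-1]'
python3 - <<'E'
from h import *
c=capture("wrist");cv2.imwrite("pics/w1.png",c["image"][:,:,::-1])
print(get_obs()["tool_pos"],c["mtx"].round(1).tolist(),c["pose"].round(2).tolist())
for P in [(629,30,132),(630,-10,132),(629,30,56),(676,31,165)]: print(px(c,P))
E
```

```text
time: 2.7
tool_pos: [563.6, 37.9, 237.1]
tcp_rot: [-3.14, -0.001, 1.587]
contact_force: [-1.0, -0.4, 0.5]
grip_width: 92.2
finger_force: 0.0
[563.18438491  38.72711561 237.36436234] [[423.0, 0.0, 318.7], [0.0, 423.0, 245.7], [0.0, 0.0, 1.0]] [[1.0, -0.02, -0.0, 561.54], [0.02, 0.96, 0.29, 116.39], [-0.0, -0.29, 0.96, 384.88], [0.0, 0.0, 0.0, 1.0]]
[423.68817734 262.83460097]
[419.79616879 320.23714051]
[401.37181605 231.86561983]
[522.14616256 281.98210324]
```

View pics/w1.png

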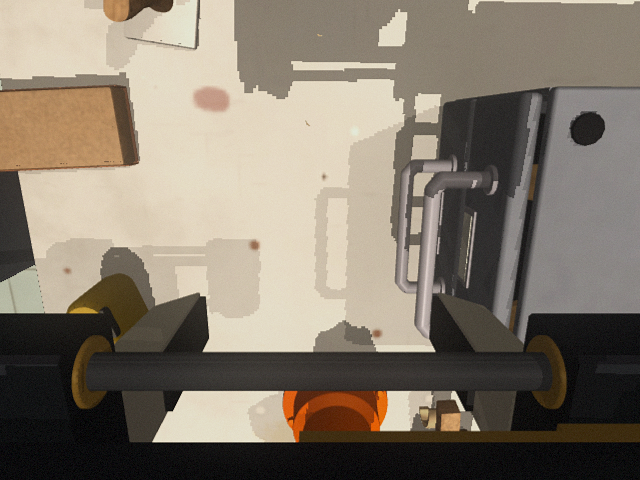

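Wrist view: the upper bar runs from about (433,190) to (424,330), centre about (429,250). The lower handle lies to its left at (408,230).

```bash
python3 - <<'E'
from h import *
c=capture("wrist");im=c["image"]
for v in (210,230,250,270,290): print(v,im[v,412:446].mean(1).round().astype(int).tolist())
for p in [(431,210),(429,250),(427,290)]: print(onz(c,*p,132).round(1))
print(get_obs()["tool_pos"])
E
```

```text
210 [170, 186, 179, 181, 182, 185, 185, 182, 180, 182, 189, 100, 80, 109, 124, 139, 140, 154, 162, 184, 192, 185, 176, 176, 175, 170, 160, 140, 88, 166, 124, 62, 47, 44]
230 [187, 178, 182, 185, 185, 183, 181, 185, 187, 135, 88, 96, 116, 129, 141, 151, 160, 177, 202, 192, 177, 175, 176, 170, 162, 149, 83, 72, 84, 56, 49, 48, 54, 49]
250 [183, 180, 184, 183, 181, 184, 184, 190, 102, 87, 105, 123, 136, 150, 159, 174, 201, 197, 185, 176, 171, 167, 167, 155, 95, 140, 153, 77, 47, 48, 46, 49, 50, 50]
270 [187, 186, 182, 187, 185, 192, 133, 87, 98, 117, 132, 141, 153, 164, 192, 209, 193, 176, 175, 173, 167, 160, 111, 60, 44, 50, 50, 47, 52, 47, 53, 52, 50, 53]
290 [167, 162, 165, 166, 173, 96, 92, 108, 129, 139, 149, 162, 182, 210, 195, 184, 172, 170, 167, 160, 137, 155, 155, 159, 155, 159, 156, 164, 93, 58, 162, 158, 148, 82]
[630.1  64.9 132. ]
[631.3  39.4 132. ]
[632.5  12.4 132. ]
[563.08331094  39.2221666  237.64400256]
```

```bash
python3 -m inch '[0,0,0,-0.004,0.028,0,0.54, 0,0,0,-0.004,0.028,0,0.54, 0,0,0,-0.004,0.028,0,0.54, 0,0,0,0,0,0,0.54, 0,0,0,0,0,0.03,0.54, 0,0,0,0,0,0.03,0.54, 0,0,0,0,0,0,0.54, 0,0,0,0,0,0,0.54]'
```

```text
time: 3.47
tool_pos: [629.9, 30.9, 189.3]
tcp_rot: [-3.139, -0.001, 1.59]
contact_force: [-0.4, 0.6, 1.0]
grip_width: 42.9
finger_force: 0.0
```

```bash
python3 -m inch '[0,0,0,0,0.001,0,0.54, 0,0,0,0,0,0,0.54, 0,0,0,0,0,0,0.54, 0,0,0,0,0,0,0.54]'
```

```text
time: 3.8
tool_pos: [632.6, 29.7, 190.9]
tcp_rot: [3.14, 0.0, 1.588]
contact_force: [0.7, 1.1, 0.7]
grip_width: 22.0
finger_force: 0.0
```

```bash
python3 -m inch '[0,0,0,0,0,0.02,0.54, 0,0,0,0,0,0.02,0.54, 0,0,0,0,0,0.01,0.54, 0,0,0,0,0,0,0.54]'; python3 -m inch '[0,0,0,0,0,0.015,0.54, 0,0,0,0,0,0.014,0.54, 0,0,0,0,0,0,0.54, 0,0,0,0,0,0,1, 0,0,0,0,0,0,1, 0,0,0,0,0,0,1, 0,0,0,0,0,0,1]'
```

```text
time: 4.13
tool_pos: [631.2, 29.6, 148.0]
tcp_rot: [-3.138, -0.0, 1.588]
contact_force: [-0.4, -0.0, -1.0]
grip_width: 21.3
finger_force: 0.0
time: 4.72
tool_pos: [631.5, 29.6, 127.1]
tcp_rot: [-3.14, 0.0, 1.588]
contact_force: [-5.5, -0.8, 2.6]
grip_width: 8.6
finger_force: 30.0
```

```bash
python3 -m inch '[0,0,0,0,-0.004,0,1, 0,0,0,0,-0.008,0,1, 0,0,0,0,-0.012,0,1, 0,0,0,0,-0.012,0,1, 0,0,0,0,-0.012,0,1, 0,0,0,0,-0.012,0,1, 0,0,0,0,-0.012,0,1, 0,0,0,0,-0.012,0,1, 0,0,0,0,-0.012,0,1, 0,0,0,0,-0.012,0,1]'; python3 -m inch '[0,0,0,0,-0.012,0,1, 0,0,0,0,-0.012,0,1, 0,0,0,0,-0.012,0,1, 0,0,0,0,-0.012,0,1, 0,0,0,0,-0.012,0,1, 0,0,0,0,-0.012,0,1, 0,0,0,0,-0.012,0,1, 0,0,0,0,-0.012,0,1, 0,0,0,0,-0.008,0,1, 0,0,0,0,-0.004,0,1]'; python3 -m inch '[0,0,0,0,-0.003,0,1, 0,0,0,0,-0.003,0,1, 0,0,0,0,-0.002,0,1, 0,0,0,0,-0.002,0,1, 0,0,0,0,0,0,1]'
```

```text
time: 5.55
tool_pos: [546.0, 28.4, 127.1]
tcp_rot: [3.139, -0.0, 1.588]
contact_force: [2.4, 1.8, -0.5]
grip_width: 8.5
finger_force: 30.0
time: 6.38
tool_pos: [459.0, 27.2, 127.0]
tcp_rot: [3.14, -0.001, 1.588]
contact_force: [3.0, 5.9, -0.0]
grip_width: 9.4
finger_force: 30.0
time: 6.8
tool_pos: [451.7, 27.1, 127.0]
tcp_rot: [3.14, -0.001, 1.588]
contact_force: [0.4, 6.1, 3.7]
grip_width: 8.9
finger_force: 30.0
```

```bash
python3 -m inch '[0,0,0,0,-0.003,0,1, 0,0,0,0,-0.003,0,1, 0,0,0,0,-0.003,0,1, 0,0,0,0,0,0,1]'; python3 -m inch '[0,0,0,0,-0.003,0,1, 0,0,0,0,-0.002,0,1, 0,0,0,0,0,0,1]'
```

```text
time: 7.13
tool_pos: [444.4, 27.0, 127.0]
tcp_rot: [3.14, -0.001, 1.588]
contact_force: [-0.1, 6.4, 3.8]
grip_width: 8.8
finger_force: 30.0
time: 7.38
tool_pos: [441.5, 26.9, 127.0]
tcp_rot: [3.138, -0.001, 1.588]
contact_force: [4.4, 7.2, 0.3]
grip_width: 8.8
finger_force: 30.0
```

```bash
python3 -m inch '[0,0,0,0,-0.003,0,1, 0,0,0,0,0,0,1, 0,0,0,0,0,0,1]'
```

```text
time: 7.63
tool_pos: [441.4, 26.9, 127.1]
tcp_rot: [3.133, -0.001, 1.587]
contact_force: [12.7, 8.1, -8.2]
grip_width: 8.7
finger_force: 30.0
```

The drawer is at its stop. Release, rise, and look at the tray.

```bash
python3 -m inch '[0,0,0,0,0.003,0,1, 0,0,0,0,0,0,0.5, 0,0,0,0,0,0,0.5, 0,0,0,0,0,0,0.5, 0,0,0,0,0,-0.01,0.5, 0,0,0,0,0,-0.02,0.5, 0,0,0,0,0,-0.03,0.5, 0,0,0,0,0,-0.04,0.5, 0,0,0,0,0,-0.04,0, 0,0,0,0,0,0,-0.2]'
python3 -m inch '[0,0,0,0,0.03,0,-0.2, 0,0,0,0,0.04,0,-0.2, 0,0,0,0,0.04,0,-0.2, 0,0,0,0,0.03,0,-0.2, 0,0,0,0,0,0,-0.2, 0,0,0,0,0,0,-0.2]'
python3 - <<'E'
from h import *
c=capture("wrist");cv2.imwrite("pics/w2.png",c["image"][:,:,::-1])
c=capture("top");cv2.imwrite("pics/top2.png",c["image"][:,:,::-1])
E
```

```text
time: 8.47
tool_pos: [442.8, 25.8, 244.7]
tcp_rot: [3.131, 0.002, 1.588]
contact_force: [1.2, 0.6, -0.2]
grip_width: 31.9
finger_force: 0.0
time: 8.97
tool_pos: [552.3, 28.0, 237.8]
tcp_rot: [-3.14, 0.0, 1.588]
contact_force: [0.5, 0.0, -0.2]
grip_width: 55.2
finger_force: 0.0
```

View pics/w2.png

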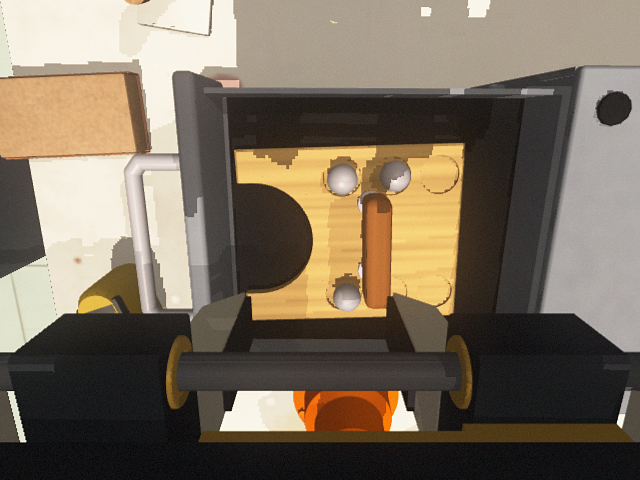

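The tray is in the drawer with the handle bar spanning (376,195) to (377,307). Balls are at (343,180), (395,176) and (347,297), each in a pocket.

```bash
python3 - <<'E'
from h import *
c=capture("wrist");im=c["image"].astype(int)
r,g,b=im[...,0],im[...,1],im[...,2]
hsv=cv2.cvtColor(c["image"],cv2.COLOR_RGB2HSV)
roi=np.zeros(r.shape,bool);roi[185:315,350:400]=1
m=roi&(hsv[...,0]<13)&(hsv[...,1]>110)&(r>70)
n,l,st,ce=cv2.connectedComponentsWithStats(m.astype(np.uint8));k=1+st[1:,4].argmax()
m=l==k;print(st[k],ce[k]);
for v in range(200,306,10):
    x=np.where(m[v])[0];print(v,x.min(),x.max(),end='; ')
ys,xs=np.where(m)
P=np.array([onz(c,u,v,147) for u,v in zip(xs,ys)])[:,:2]
mn=P.mean(0);w,V=np.linalg.eigh(np.cov((P-mn).T));d=V[:,1]*np.sign(V[1,1]);print('centre',mn,'yaw',np.arctan2(-d[0],d[1]))
Q=(P-mn)@np.c_[[d[1],-d[0]],d];print(np.percentile(Q,[1,99],axis=0).round(1))
# tray edges at z=101: pixels
for p in [(235,150),(461,143),(457,318),(312,240)]: print(p,onz(c,*p,101).round(1))
print(get_obs()["tool_pos"])
E
```

```text
[364 281  12  26  86] [368.8372093 293.8255814]Traceback (most recent call last):
  File "<stdin>", line 10, in <module>
    return umr_minimum(a, axis, None, out, keepdims, initial, where)
ValueError: zero-size array to reduction operation minimum which has no identity
```

```bash
python3 - <<'E'
from h import *
c=capture("wrist");im=cv2.GaussianBlur(c["image"],(3,3),0)
lab=cv2.cvtColor(im,cv2.COLOR_RGB2LAB).astype(int);a=lab[...,1]
print(a[250,350:400:2].tolist(),a[200,350:400:2].tolist())
m=np.zeros(a.shape,bool);s=np.s_[180:320,345:405];m[s]=a[s]>148
n,l,st,ce=cv2.connectedComponentsWithStats(m.astype(np.uint8));k=1+st[1:,4].argmax();m=l==k;print(st[k],ce[k])
for v in range(200,306,15):
    x=np.where(m[v])[0]
    if len(x): print(v,x.min(),x.max(),end='; ')
ys,xs=np.where(m)
P=np.array([onz(c,u,v,147) for u,v in zip(xs,ys)])[:,:2]
mn=P.mean(0);w,V=np.linalg.eigh(np.cov((P-mn).T));d=V[:,1]*np.sign(V[1,1]);print('centre',mn,'yaw',np.arctan2(-d[0],d[1]))
Q=(P-mn)@np.c_[[d[1],-d[0]],d];print(np.percentile(Q,[1,99],axis=0).round(1))
for p in [(235,150),(461,143),(457,318),(312,240)]: print(p,onz(c,*p,101).round(1))
print(get_obs()["tool_pos"])
E
```

```text
[139, 138, 138, 138, 138, 138, 138, 139, 142, 146, 152, 153, 155, 155, 154, 154, 154, 154, 155, 153, 152, 145, 135, 133, 133] [138, 138, 139, 139, 138, 132, 132, 136, 140, 140, 140, 142, 145, 145, 144, 143, 142, 142, 141, 142, 141, 135, 133, 133, 133]
[ 368  202   25  106 2272] [379.25484155 255.63556338]
215 369 391; 230 369 391; 245 369 391; 260 368 391; 275 368 390; 290 368 390; 305 369 385; centre [586.2093336   28.57549373] yaw 0.048694548981443424
[[ -6.6 -32.3]
 [  7.   31.1]]
(235, 150) [493.8  85.4 101. ]
(461, 143) [642.3  92.7 101. ]
(457, 318) [654.  -33.6 101. ]
(312, 240) [545.5  24.6 101. ]
[551.2156088   28.16853834 238.81576745]
```

```bash
python3 -m inch '[0,0,-0.02,0,0,0,0, 0,0,0,0,0.021,0,0, 0,0,0,0,0.021,0,0, 0,0,0,0,0,0,0, 0,0,0,0,0,0.03,0, 0,0,0,0,0,0.03,0, 0,0,0,0,0,0.02,0, 0,0,0,0,0,0,0, 0,0,0,0,0,0,0]'
python3 - <<'E'
from h import *
c=capture("wrist");cv2.imwrite("pics/w3.png",c["image"][:,:,::-1])
print(get_obs()["tool_pos"],px(c,(585.5,29,147)))
E
```

```text
time: 9.92
tool_pos: [584.7, 29.8, 174.5]
tcp_rot: [-3.14, -0.0, 1.618]
contact_force: [0.9, 0.1, -0.0]
grip_width: 46.1
finger_force: 0.0
[585.63095183  29.76355589 175.6540934 ] [322.37211515 301.99790172]
```

View pics/w3.png

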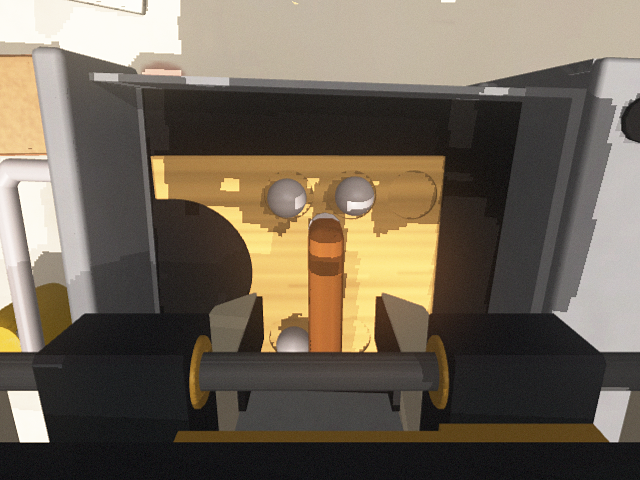

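Wrist view: the bar (u 308–343) lies between the fingers (263, 375), aligned, with all balls in pockets. Descend and grip.

```bash
python3 -m inch '[0,0,0,0,0.002,0.02,0, 0,0,0,0,0,0.02,0, 0,0,0,0,0,0.016,0, 0,0,0,0,0,0.01,0, 0,0,0,0,0,0,0, 0,0,0,0,0,0,0.3]'; python3 -m inch '[0,0,0,0,0,0,0.5, 0,0,0,0,0,0,0.55, 0,0,0,0,0,0,0.6, 0,0,0,0,0,0,0.65, 0,0,0,0,0,0,0.75, 0,0,0,0,0,0,1, 0,0,0,0,0,0,1, 0,0,0,0,0,0,1]'
```

```text
time: 10.47
tool_pos: [587.8, 29.8, 122.7]
tcp_rot: [3.14, 0.0, 1.618]
contact_force: [-0.2, 0.8, 0.2]
grip_width: 42.9
finger_force: 0.0
time: 11.13
tool_pos: [587.6, 29.9, 122.2]
tcp_rot: [3.141, -0.0, 1.618]
contact_force: [-0.3, -0.3, 5.0]
grip_width: 15.8
finger_force: 30.0
```

```bash
python3 -m inch '[0,0,0,0,0,-0.002,1, 0,0,0,0,0,-0.004,1, 0,0,0,0,0,-0.006,1, 0,0,0,0,0,-0.008,1, 0,0,0,0,0,-0.010,1, 0,0,0,0,0,-0.010,1, 0,0,0,0,0,-0.010,1, 0,0,0,0,0,-0.010,1, 0,0,0,0,0,-0.010,1, 0,0,0,0,0,-0.010,1]'; python3 -m inch '[0,0,0,0,0,-0.010,1, 0,0,0,0,0,-0.008,1, 0,0,0,0,0,-0.006,1, 0,0,0,0,0,-0.004,1, 0,0,0,0,0,-0.002,1, 0,0,0,0,0,0,1]'
python3 - <<'E'
from h import *
c=capture("wrist");cv2.imwrite("pics/w4.png",c["image"][:,:,::-1])
E
```

```text
time: 11.97
tool_pos: [587.4, 29.9, 186.7]
tcp_rot: [3.141, -0.0, 1.618]
contact_force: [1.1, 0.8, -5.3]
grip_width: 16.2
finger_force: 30.0
time: 12.47
tool_pos: [587.4, 29.9, 209.9]
tcp_rot: [3.141, -0.0, 1.618]
contact_force: [-0.6, 0.3, -4.4]
grip_width: 16.3
finger_force: 30.0
```

View pics/w4.png

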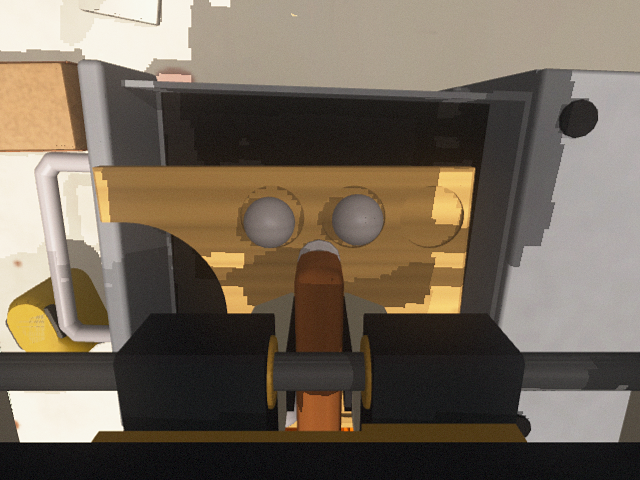

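Lifted, level, balls in pockets at (268,222) and (357,220). Carry it towards the hub.

```bash
python3 -m inch '[0,0,0,-0.005,-0.001,0,1, 0,0,0,-0.010,-0.002,0,1, 0,0,0,-0.015,-0.003,0,1, 0,0,0,-0.020,-0.004,0,1, 0,0,0,-0.020,-0.004,0,1, 0,0,0,-0.020,-0.004,0,1, 0,0,0,-0.020,-0.004,0,1, 0,0,0,-0.020,-0.004,0,1, 0,0,0,-0.020,-0.004,0,1, 0,0,0,-0.020,-0.004,0,1]'; python3 -m inch '[0,0,0,-0.020,-0.004,0,1, 0,0,0,-0.020,-0.004,0,1, 0,0,0,-0.020,-0.004,0,1, 0,0,0,-0.020,-0.004,0,1, 0,0,0,-0.020,-0.004,0,1, 0,0,0,-0.020,-0.004,0,1, 0,0,0,-0.020,-0.004,0,1, 0,0,0,-0.020,-0.004,0,1, 0,0,0,-0.020,-0.004,0,1, 0,0,0,-0.020,-0.004,0,1]'; python3 -m inch '[0,0,0,-0.020,-0.004,0,1, 0,0,0,-0.015,-0.003,0,1, 0,0,0,-0.010,-0.002,0,1, 0,0,0,-0.009,-0.002,0,1, 0,0,0,-0.005,0,0,1, 0,0,0,0,0,0,1, 0,0,0,0,0,0,1]'
python3 - <<'E'
from h import *
ims=[]
for n in("wrist","scene","top"):
    c=capture(n);cv2.imwrite(f"pics/{n}5.png",c["image"][:,:,::-1]);ims.append(c["image"][:,:,::-1])
    print(n,px(c,(455.2,-318.9,120)).round(1))
w=cv2.resize(ims[0],(480,360));s=cv2.resize(ims[1][250:410,300:460],(320,320));t=cv2.resize(ims[2][240:340,370:470],(300,300),interpolation=cv2.INTER_CUBIC)
o=np.zeros((600,800,3),np.uint8);o[:360,:480]=w;o[:320,480:]=s;o[300:600,:0]=0
o[300+20:600,500:800]=t[:280]
cv2.imwrite("pics/m5.png",o);print(get_obs()["tool_pos"])
E
```

```text
time: 13.35
tool_pos: [566.0, -109.3, 209.6]
tcp_rot: [-3.141, 0.0, 1.617]
contact_force: [0.2, 0.4, -4.1]
grip_width: 15.9
finger_force: 30.0
time: 14.18
tool_pos: [541.3, -270.5, 209.5]
tcp_rot: [-3.141, -0.0, 1.618]
contact_force: [-0.4, -0.1, -5.3]
grip_width: 15.8
finger_force: 30.0
time: 14.77
tool_pos: [535.9, -315.8, 209.6]
tcp_rot: [3.142, -0.001, 1.619]
contact_force: [0.0, 0.4, -4.7]
grip_width: 15.8
finger_force: 30.0
wrist [183.4 255.6]
scene [383.4 321.4]
top [425.9 288.9]
[ 535.95673083 -315.4205327   209.73666977]
```

View pics/m5.png

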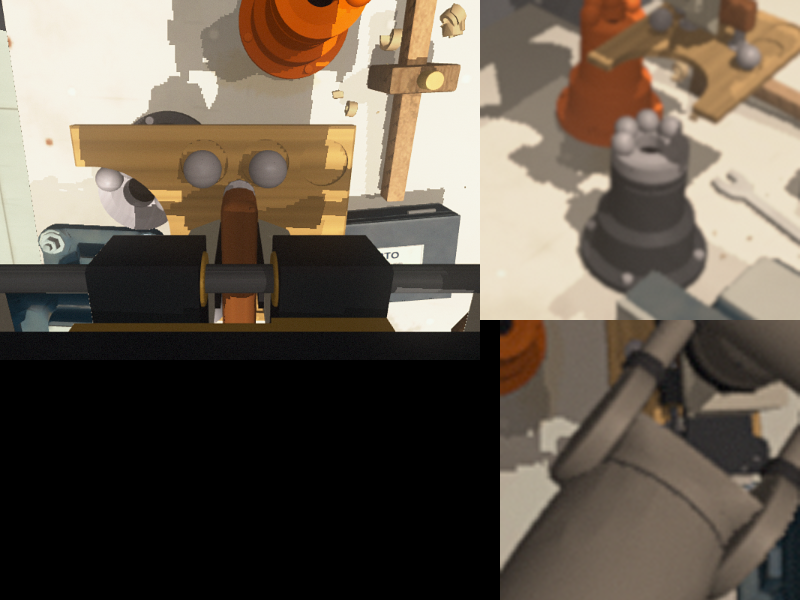

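Views: in the wrist crop the tray notch is above the hub, whose hole is at about (140,191) displayed; the scene crop shows the tray still high and balls in place. Now refine hub axis and tray pose by edges.

```bash
python3 - <<'E'
from h import *
w=capture("wrist");s=capture("scene");t=capture("top")
S=cv2.cvtColor(s["image"],cv2.COLOR_RGB2GRAY).astype(int)
for z in (112,100,85):
    u,v=px(s,(454,-321,z)+np.zeros(3));v=int(round(v));print('scene z',z,'v',v,'u0',u.round(1),S[v,355:412].tolist())
T=cv2.cvtColor(cv2.imread("pics/top0.png"),cv2.COLOR_BGR2GRAY)
B=cv2.resize(T[272:306,408:444],None,fx=1,fy=1)
for v in (283,287,289,292,296): print('top',v,T[v,405:445].tolist())
for u in (420,426,432): print('topcol',u,T[270:306,u].tolist())
W=w["image"].astype(int)
for u in (120,200,300,420): print('wcol',u,W[155:180,u,2].tolist())
for v in (180,200,215): print('wrow',v,W[v,85:115,2].tolist())
for v in (180,200): print('wrowR',v,W[v,455:485,2].tolist())
print(get_obs()["tool_pos"])
E
```

```text
scene z 112 v 326 u0 383.7 [102, 102, 101, 100, 99, 100, 99, 101, 99, 98, 86, 79, 82, 91, 97, 101, 108, 112, 113, 116, 126, 143, 159, 165, 161, 145, 132, 122, 109, 96, 96, 96, 101, 110, 104, 91, 88, 87, 86, 88, 88, 88, 89, 86, 86, 83, 84, 82, 86, 103, 124, 131, 132, 130, 131, 131, 132]
scene z 100 v 332 u0 383.3 [102, 101, 101, 100, 99, 101, 101, 100, 100, 90, 72, 65, 76, 83, 85, 86, 91, 100, 112, 124, 138, 146, 148, 151, 154, 153, 156, 155, 156, 156, 158, 159, 158, 160, 156, 153, 150, 151, 149, 149, 143, 135, 128, 118, 102, 89, 88, 91, 100, 116, 127, 132, 131, 130, 131, 131, 130]
scene z 85 v 339 u0 382.8 [223, 226, 226, 226, 226, 225, 226, 227, 218, 174, 104, 53, 48, 51, 51, 51, 53, 58, 68, 79, 90, 99, 103, 108, 110, 115, 117, 119, 120, 122, 123, 124, 125, 125, 125, 127, 127, 128, 128, 125, 121, 117, 104, 91, 76, 68, 68, 75, 97, 121, 141, 170, 200, 214, 224, 227, 226]
top 283 [31, 25, 28, 36, 33, 38, 33, 24, 22, 46, 63, 65, 66, 86, 102, 118, 128, 127, 110, 97, 85, 73, 82, 92, 99, 114, 130, 129, 125, 125, 123, 128, 140, 150, 150, 148, 148, 149, 149, 146]
top 287 [21, 29, 33, 35, 31,
[... 1846 characters left out ...]
, 81, 83, 78, 83, 77, 78, 78, 82]
wrow 200 [221, 222, 223, 217, 223, 217, 216, 221, 215, 221, 225, 228, 144, 96, 110, 119, 120, 120, 114, 113, 123, 84, 75, 73, 75, 74, 72, 78, 75, 76]
wrow 215 [226, 228, 227, 225, 226, 225, 225, 224, 226, 227, 226, 227, 226, 230, 180, 109, 112, 122, 123, 120, 127, 128, 123, 123, 120, 125, 129, 87, 77, 81]
wrowR 180 [120, 118, 118, 120, 121, 119, 120, 120, 119, 124, 122, 116, 124, 117, 118, 122, 105, 95, 121, 220, 231, 228, 228, 230, 228, 227, 227, 228, 229, 228]
wrowR 200 [111, 117, 114, 98, 78, 81, 106, 108, 107, 105, 107, 110, 106, 108, 98, 85, 119, 223, 229, 225, 224, 227, 224, 227, 226, 228, 226, 228, 229, 229]
[ 535.91094745 -315.69419472  209.76568919]
```

```bash
python3 -m inch '[0,0,0,0,0,0.003,1, 0,0,0,0,0,0.006,1, 0,0,0,0,0,0.008,1, 0,0,0,0,0,0.008,1, 0,0,0,0,0,0.008,1, 0,0,0,0,0,0.006,1, 0,0,0,0,0,0.004,1, 0,0,0,0,0,0.002,1, 0,0,0,0,0,0,1, 0,0,0,0,0,0,1]'
python3 - <<'E'
from h import *
w=capture("wrist");cv2.imwrite("pics/w6.png",w["image"][:,:,::-1]);p=get_obs()["tool_pos"];print(p)
print('w5 tray y edge / -x end / +x end rel TCP(535.9,-315.6):')
f=p[2]-21.2
W=w["image"][...,2].astype(int)
print('col200',W[150:200,200].tolist());
cv2.imwrite("pics/w6c.png",cv2.resize(w["image"][150:330,60:330,::-1],None,fx=2.9,fy=2.9,interpolation=cv2.INTER_CUBIC))
for q in [(454.5,-320,120)]: print(px(w,q))
Y=.048;Rt=np.array([[np.cos(Y),-np.sin(Y)],[np.sin(Y),np.cos(Y)]])
for q in [(-80,0),(-40,0),(-80,40),(-90,62),(62,62),(-52,28)]:
    g=Rt@q+p[:2]; print(q,px(w,(*g,f)).round(1))
E
```

```text
time: 15.9
tool_pos: [535.8, -316.3, 173.8]
tcp_rot: [3.141, 0.0, 1.618]
contact_force: [0.9, -0.2, -4.6]
grip_width: 16.0
finger_force: 30.0
[ 535.90364191 -316.28880401  174.00135484]
w5 tray y edge / -x end / +x end rel TCP(535.9,-315.6):
col200 [140, 88, 65, 63, 65, 63, 60, 65, 62, 57, 60, 62, 56, 64, 55, 55, 55, 60, 70, 67, 69, 67, 69, 72, 70, 63, 62, 66, 70, 69, 62, 67, 64, 65, 69, 65, 68, 65, 63, 62, 63, 63, 59, 57, 60, 63, 62, 62, 59, 67]
[160.66683802 278.55126626]
(-80, 0) [137.2 306.4]
(-40, 0) [229.1 306.4]
(-80, 40) [125.2 216.7]
(-90, 62) [ 92.3 162. ]
(62, 62) [478.8 162.3]
(-52, 28) [196.2 244.9]
```

View pics/w6c.png

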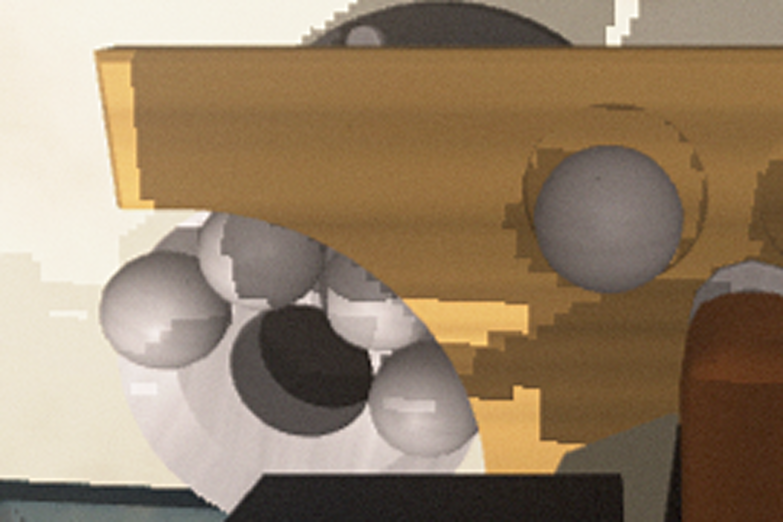

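Wrist crop: notch prong corner at crop (118,208), notch's inner edge at (484,470). The hub's hole centre is at (301,371) and its rim's left edge at x≈118. The notch needs about +1 mm in x and +2.3 mm in y; then I lower it.

```bash
python3 -m inch '[0,0,0,0.001,0.001,0,1, 0,0,0,0.002,0,0,1, 0,0,0,0,0,0.002,1, 0,0,0,0,0,0.005,1, 0,0,0,0,0,0.007,1, 0,0,0,0,0,0.005,1, 0,0,0,0,0,0.003,1, 0,0,0,0,0,0,1]'; python3 -m inch '[0,0,0,0,0,0.002,1, 0,0,0,0,0,0.004,1, 0,0,0,0,0,0.005,1, 0,0,0,0,0,0.004,1, 0,0,0,0,0,0.002,1, 0,0,0,0,0,0,1, 0,0,0,0,0,0,1]'
python3 - <<'E'
from h import *
w=capture("wrist");s=capture("scene")
a=cv2.resize(w["image"][150:330,60:270,::-1],None,fx=2.2,fy=2.2,interpolation=cv2.INTER_CUBIC)
b=cv2.resize(s["image"][270:400,335:435,::-1],None,fx=3.3,fy=3.3,interpolation=cv2.INTER_CUBIC)
o=np.zeros((600,800,3),np.uint8);o[:a.shape[0],:a.shape[1]]=a;o[:b.shape[0],465:465+b.shape[1]]=b
cv2.imwrite("pics/m7.png",o);p=get_obs()["tool_pos"];print(p)
f=p[2]-21.2
Y=.048;Rt=np.array([[np.cos(Y),-np.sin(Y)],[np.sin(Y),np.cos(Y)]])
n=p[:2]+Rt@[-80,0]+[-.5,-2.2];print('notch',n,f)
for q in [(-90,62),(-80,0)]: print(q,px(w,(*(p[:2]+Rt@q+[-.5,-2.2]),f)))
print('hub',px(w,(456.5,-320,120)))
E
```

```text
time: 16.62
tool_pos: [536.0, -313.5, 155.0]
tcp_rot: [-3.14, -0.001, 1.618]
contact_force: [1.0, 0.1, -4.4]
grip_width: 15.6
finger_force: 30.0
time: 17.2
tool_pos: [536.4, -313.7, 142.4]
tcp_rot: [-3.141, -0.0, 1.618]
contact_force: [0.0, -0.5, -4.3]
grip_width: 16.0
finger_force: 30.0
[ 536.55577944 -313.82055242  142.68651821]
notch [ 456.14792175 -319.85907803] 121.48651820964626
(-90, 62) [ 91.82062724 167.81028229]
(-80, 0) [136.59807967 311.21898156]
hub [138.8164354  310.06945093]
```

View pics/m7.png

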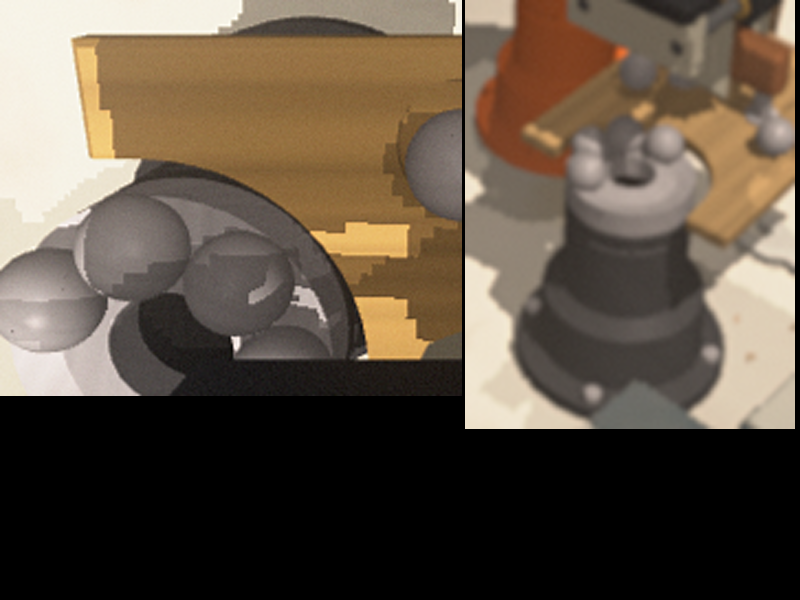

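Picture: the hub top stands inside the notch. The +x gap looks smaller, with rim at (348,355) and wood at (366,355), so I'll fit both circles from edge pixels.

```bash
python3 - <<'E'
from h import *
from scipy.optimize import least_squares
w=capture("wrist");im=cv2.GaussianBlur(w["image"],(3,3),0).astype(int);f=121.3
wood=(im[...,0]-im[...,2])>35;g=im.sum(2)/3
N=[];Rm=[]
for v in range(225,312,3):
    x=np.where(wood[v,100:300])[0]
    if not len(x): continue
    # first long run of wood
    for a in x:
        if wood[v,100+a:100+a+12].all(): break
    e=100+a
    N.append((e-.5,v))
    # scan left through dark gap
    i=e-2
    seg=g[v,e-25:e+2].round().astype(int)
    if v%12==9 or v>305: print(v,e,seg.tolist())
N=np.array(N);P=np.array([onz(w,*q,f)[:2] for q in N])
for r in (40,None):
    if r: s=least_squares(lambda c:np.hypot(*(P-c).T)-40,[456,-320],loss='soft_l1')
    else: s=least_squares(lambda c:np.hypot(*(P-c[:2]).T)-c[2],[456,-320,40],loss='soft_l1')
    print(s.x.round(2),np.abs(s.fun).max().round(2))
print(N[::4].tolist())
E
```

```text
225 146 [212, 160, 104, 81, 78, 77, 77, 78, 75, 70, 66, 62, 57, 53, 52, 52, 52, 54, 56, 57, 59, 61, 64, 66, 69, 73, 76]
237 177 [86, 86, 86, 84, 86, 87, 86, 85, 87, 86, 86, 84, 83, 84, 85, 85, 84, 85, 84, 80, 76, 71, 62, 58, 60, 68, 79]
249 194 [102, 95, 89, 87, 86, 85, 85, 86, 86, 86, 86, 86, 87, 87, 86, 85, 86, 86, 85, 86, 86, 84, 80, 70, 63, 70, 86]
261 205 [89, 87, 84, 81, 79, 78, 80, 84, 86, 88, 87, 86, 85, 84, 85, 87, 87, 86, 86, 86, 86, 84, 75, 64, 60, 74, 111]
273 214 [72, 67, 65, 68, 79, 89, 90, 87, 85, 84, 84, 83, 83, 84, 85, 85, 84, 83, 83, 80, 74, 68, 59, 46, 43, 60, 86]
285 220 [128, 165, 186, 188, 188, 188, 187, 185, 167, 124, 84, 68, 68, 68, 67, 68, 69, 68, 67, 68, 64, 52, 41, 35, 37, 66, 116]
297 224 [92, 93, 95, 95, 95, 96, 96, 94, 90, 80, 69, 66, 67, 68, 68, 67, 65, 65, 61, 46, 34, 38, 48, 49, 43, 72, 134]
306 226 [71, 70, 69, 68, 66, 65, 70, 82, 88, 80, 68, 63, 64, 67, 67, 65, 56, 42, 35, 36, 38, 42, 44, 43, 52, 94, 143]
309 226 [78, 75, 73, 72, 71, 69, 67, 68, 76, 78, 71, 65, 64, 64, 64, 61, 49, 41, 45, 56, 66, 70, 69, 70, 81, 109, 144]
[ 455.2  -320.13] 0.28
[ 455.07 -320.23   40.15] 0.27
[[145.5, 225.0], [176.5, 237.0], [193.5, 249.0], [204.5, 261.0], [213.5, 273.0], [219.5, 285.0], [223.5, 297.0], [225.5, 309.0]]
```

```bash
python3 - <<'E'
from h import *
from scipy.optimize import least_squares
Q=np.array([(217,309),(217,306),(217.3,297),(215.7,285),(210,273),(202.5,261),(191.5,249),(172.8,237)])
w=capture("wrist");P=np.array([onz(w,*q,120)[:2] for q in Q])
for r in (32,31):
    s=least_squares(lambda c:np.hypot(*(P-c).T)-r,[458,-320]);print(r,s.x.round(2),s.fun.round(1))
s=least_squares(lambda c:np.hypot(*(P-c[:2]).T)-c[2],[456,-320,32]);print(s.x.round(2))
print(get_obs()["contact_force"],onz(w,66.8,313,120))
E
```

```text
32 [ 459.27 -314.58] [-0.1 -0.2  0.   0.4 -0.  -0.   0.1 -0.1]
31 [ 460.24 -314.09] [-0.  -0.1  0.   0.3 -0.1 -0.1  0.  -0. ]
[ 460.46 -313.98   30.78]
[-0.02484751  0.24560434 -4.39692277] [ 424.61340873 -323.2332776   120.        ]
```

```bash
python3 - <<'E'
from h import *
w=capture("wrist");im=w["image"];g=cv2.GaussianBlur(im,(3,3),0).astype(int)
for u in (105,115,125,135,145,155,165): print(u,'v215-250',g[215:250,u].mean(1).round().astype(int).tolist())
for v in (250,270,290,305): print(v,'u60-110',g[v,55:105].mean(1).round().astype(int).tolist())
for h in [(456,-319),(459.3,-314.6)]:
    print(h,[px(w,(h[0]+32*np.cos(a),h[1]+32*np.sin(a),120)).round(0).tolist() for a in np.radians([0,30,60,90,120,150,180])])
E
```

```text
105 v215-250 [189, 191, 192, 190, 188, 185, 193, 217, 235, 239, 239, 240, 237, 230, 225, 224, 224, 224, 224, 224, 223, 223, 224, 225, 218, 180, 125, 94, 95, 102, 106, 108, 111, 113, 115]
115 v215-250 [120, 120, 120, 119, 118, 113, 133, 189, 229, 237, 234, 228, 224, 223, 224, 224, 224, 226, 215, 174, 121, 92, 85, 86, 91, 97, 102, 105, 108, 110, 113, 116, 119, 120, 121]
125 v215-250 [116, 116, 117, 116, 115, 114, 108, 97, 84, 78, 78, 78, 78, 75, 66, 57, 59, 72, 84, 87, 88, 88, 85, 82, 85, 89, 94, 98, 102, 106, 109, 110, 111, 113, 116]
135 v215-250 [115, 114, 113, 112, 112, 111, 110, 100, 76, 56, 51, 52, 52, 51, 53, 64, 80, 87, 87, 87, 86, 85, 84, 92, 110, 121, 116, 99, 85, 85, 89, 92, 95, 96, 98]
145 v215-250 [111, 111, 112, 112, 111, 109, 107, 107, 103, 89, 69, 55, 49, 47, 53, 70, 84, 88, 87, 86, 85, 86, 85, 82, 85, 98, 114, 121, 121, 120, 120, 120, 120, 120, 120]
155 v215-250 [111, 112, 112, 111, 110, 108, 107, 104, 102, 101, 99, 89, 69, 52, 46, 50, 65, 80, 85, 84, 85, 86, 86, 86, 86, 86, 87, 91, 102, 113, 116, 116, 115, 114, 115]
165 v215-250 [108, 109, 109, 108, 107, 105, 104, 102,
[... 709 characters left out ...]
8, 177, 178, 177, 177, 179, 180, 180, 179, 179, 178, 176, 175, 172, 169, 166, 162, 157, 155, 152, 149, 147, 145, 142, 140, 138, 134, 131, 128, 124, 120, 115, 112, 108, 103, 98, 93, 89, 84]
305 u60-110 [223, 224, 224, 224, 224, 224, 224, 222, 218, 211, 205, 200, 198, 199, 201, 204, 205, 206, 207, 208, 206, 202, 201, 203, 203, 202, 200, 195, 183, 172, 168, 166, 162, 158, 155, 152, 147, 142, 138, 138, 144, 154, 172, 190, 195, 195, 193, 191, 189, 189]
(456, -319) [[210.0, 311.0], [199.0, 276.0], [171.0, 249.0], [132.0, 238.0], [94.0, 246.0], [70.0, 270.0], [64.0, 304.0]]
(459.3, -314.6) [[218.0, 302.0], [207.0, 267.0], [178.0, 239.0], [139.0, 228.0], [101.0, 236.0], [76.0, 261.0], [71.0, 295.0]]
```

```bash
python3 -m inch '[0,0,0,0.002,0.001,0,1, 0,0,0,0.002,0.002,0,1, 0,0,0,0.002,0.002,0,1, 0,0,0,0,0,0,1, 0,0,0,0,0,0,1, 0,0,0,0,0,0,1]'
python3 - <<'E'
from h import *
from scipy.optimize import least_squares
w=capture("wrist");g=cv2.GaussianBlur(w["image"],(3,3),0).astype(int);wood=(g[...,0]-g[...,2])>35;m=g.mean(2)
N=[]
for v in range(225,309,3):
    for e in range(110,300):
        if wood[v,e:e+12].all(): N.append((e-.5,v));break
P=np.array([onz(w,*q,121.3)[:2] for q in N])
s=least_squares(lambda c:np.hypot(*(P-c).T)-40,[456,-320],loss='soft_l1');print('notch',s.x,np.abs(s.fun).max());n=s.x
# radial profile from notch centre at rim height
for a in np.radians([5,20,35,50,65,80,95]):
    r=np.arange(22,44,1.);q=[px(w,(n[0]+k*np.cos(a),n[1]+k*np.sin(a),120)) for k in r]
    print(round(np.degrees(a)),[int(m[int(round(y)),int(round(x))]) for x,y in q])
print(get_obs()["tool_pos"])
E
```

```text
time: 17.95
tool_pos: [540.2, -308.7, 142.5]
tcp_rot: [-3.142, -0.0, 1.618]
contact_force: [-0.8, 0.8, -4.8]
grip_width: 16.1
finger_force: 30.0
notch [ 458.91874553 -314.92828519] 0.37001506062956224
5 [73, 82, 88, 92, 93, 94, 94, 77, 66, 64, 63, 50, 39, 46, 33, 40, 53, 57, 103, 161, 161, 162]
20 [72, 78, 97, 181, 186, 176, 73, 66, 65, 66, 67, 55, 35, 33, 37, 36, 33, 35, 80, 81, 83, 82]
35 [76, 74, 72, 65, 73, 74, 69, 68, 68, 70, 79, 75, 42, 40, 40, 39, 40, 40, 144, 165, 166, 173]
50 [80, 80, 76, 71, 67, 70, 71, 74, 83, 86, 85, 84, 43, 41, 40, 49, 43, 38, 96, 103, 102, 101]
65 [75, 80, 102, 117, 116, 89, 84, 83, 86, 84, 82, 52, 43, 43, 52, 50, 42, 45, 94, 95, 92, 94]
80 [97, 117, 122, 121, 122, 108, 86, 87, 84, 84, 79, 47, 49, 55, 47, 45, 47, 49, 86, 106, 110, 111]
95 [102, 95, 91, 87, 82, 114, 90, 88, 88, 79, 53, 52, 75, 77, 79, 81, 75, 111, 112, 115, 116, 118]
[ 540.18781975 -308.769215    142.46751406]
```

Centred within about 1.5 mm: the rim edge is at radius 33 and the wood at 40 all round. Small nudge, lower 9 mm, settle, check, hand in.

```bash
python3 -m inch '[0,0,0,0,0.001,0,1, 0,0,0,0,0,0.002,1, 0,0,0,0,0,0.003,1, 0,0,0,0,0,0.003,1, 0,0,0,0,0,0.002,1, 0,0,0,0,0,0.001,1, 0,0,0,0,0,0,1, 0,0,0,0,0,0,1, 0,0,0,0,0,0,1, 0,0,0,0,0,0,1]'
python3 - <<'E'
from h import *
from plant import close_job
o=get_obs();print(o["tool_pos"],o["contact_force"],abs(o["dq"]).max())
if abs(o["contact_force"][:2]).max()<3 and -7<o["contact_force"][2]<-2.5: print(close_job())
E
```

```text
time: 18.83
tool_pos: [541.1, -308.8, 133.8]
tcp_rot: [3.141, 0.0, 1.618]
contact_force: [-0.6, -0.1, -3.5]
grip_width: 16.0
finger_force: 30.0
[ 541.06547827 -308.75482222  133.83176475] [-0.56677294 -0.07436132 -3.4512215 ] 0.0019026564630420027
the job is handed in; nothing more can be done
None
```

The job is handed in, result not reported: the upper drawer was pulled to its stop and left out, and the tray is held level and still at the steel hub, notch within about 1.5 mm of centre and its face about 7 mm below the rim, with no contact force showing; the balls were in their pockets when last seen, before the final lowering.

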